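# Level the tube offcuts on the bench balance

## Task

The two-pan balance on the grinding bench hangs down on one side. Move tubes from pan to pan until the beam is level, with all three steel tubes left standing upright in the pans and nothing else added; the wide tube weighs as much as two narrow ones.

Things in the scene. Friction and masses are not known exactly. Their poses are not given: they have to be found in the camera images.
- scale: Two-pan balance, blue base 150 x 370 x 20 mm fixed to the bench. Origin: centre of its underside; y runs from pan to pan. Black pans, 160 (x) by 120 mm (y), centred at x = 0, y = +130 and -130 mm; rim 4 mm thick, 5 mm above the pan floor. When level the pan floors are 85 mm above the bench; they stay horizontal as they rise or sink, up to 12 mm. Dial plate between them: top at 110 mm.
- beam (a joint): Tilt of the balance beam, rad: 0 is level, positive when the pan on the scale's +y side is up, stops at +-0.09. Softly damped, with a weak centring spring: 100 g more on one side brings it to its stop.
- wide_tube: Wide tube: bare steel tube offcut, open at both ends, outer diameter 48 mm, wall 4 mm, height 50 mm, about 200 g, standing upright in a pan. Origin: centre of its lower end, z up along the tube. At first it shares the lower pan, either one, with one narrow tube, about 80 mm apart along the scale's x (at x = about +40 and -40 mm).
- narrow_tube_1: Narrow tube: bare steel tube offcut, open at both ends, outer diameter 30 mm, wall 3.5 mm, height 50 mm, about 100 g, standing upright in a pan. Origin: centre of its lower end, z up along the tube. One of the two narrow tubes, either one, is beside the wide tube, the other alone in the raised pan, at x = about +40 or -40 mm.
- narrow_tube_2: Narrow tube, the twin of narrow_tube_1: bare steel tube offcut, open at both ends, outer diameter 30 mm, wall 3.5 mm, height 50 mm, about 100 g, standing upright in a pan. Origin: centre of its lower end, z up along the tube. A copper tube of like size standing on the bench does not belong to the job.
Things that resemble listed ones, but are neither listed nor needed, are in the scene too. What is shaped like the narrow_tube_2 but pink is not meant. What is shaped like the wide_tube but blue is not meant.

How it is judged:
By the outcome, as a careful person would: the job done as asked, in the order asked, and still so for the second after the job is handed in, with the robot touching nothing.
It also fails if it takes over 42 s, if anything falls off the work surface, if the arm or the gripper's body presses on something with over 40 N, if the wrist force passes 120 N, or if a joint passes its speed limit or range.

## Robot

A 6-joint arm with a two-finger parallel gripper is mounted at the origin on the work surface. World frame = base frame: x ahead of the robot, y to its left, z up, the work surface at z = 0. Lengths are in m, angles in degrees, forces in N, time in s.
With the tool pointing down it reaches from about 0.3 to 0.75 m from the base axis. Payload 8.5 kg.
Tool frame: the origin (TCP) lies on the centre line of the jaws, within the pads' length; the fingertips stand 19 mm ahead of it and the grasp point (between the pads) is the TCP; z points along the fingers, x is the direction in which the jaws open and shut, and the axes are right-handed (so a half turn about z gives the same grasp; the last joint's range is limited). The gripper opens to 85 mm and grips with 20 to 120 N. Pads are 22 mm wide; open, the fingers measure 114 mm over their backs; the gripper's body (76 mm by 85 mm) begins 54 mm behind the grasp point. The pads swing forward as they close: fully open they stand 13 mm farther back than shut.
Start: joints at [53.784, 21.807, 74.336, -0, 83.858, -12.336], TCP at [0.223, 0.503, 0.25] pointing down, gripper open.
Joint ranges: [-178.18, 178.18], [-50.72, 133.34], [12.68, 142.11], [-81.47, 261.47], [9.98, 163.14], [-165.26, 165.26]. Speed limits (degrees/s): [136.94, 136.94, 180, 180, 180, 180].

## Interface

Orientations are given as a 3x3 rotation matrix whose columns are the frame's x, y, z axes.
In Python, from rig import env, cams, order gives the robot as it stands.
- The arm moves only by the tool step_arm, never from a script. Its argument "steps" is a list of rows, each an object with "xyz": the shift along the tool's x, y, z normalised to -1 to 1, where 1 is 0.04 m, a list of three; "turn": the turn, a rotation vector about the tool's x, y, z normalised to -1 to 1, where 1 is 0.08 rad, a list of three; "gripper": the gripper command: -1 is shut, 1 is fully open, values between are in proportion. A call has 1 to 20 rows; each row shifts and turns the commanded pose from where the row before left it, along the tool's axes as they then stand; what a row does not reach is not made up. A row lasts 1/12 s, in which the tool goes at most 41.7 mm and 7.16 degrees, less where a joint would pass 70% of its speed; a pose out of reach is approached as far as the arm can. A call with a number of a shift or a turn outside -1 to 1 is refused whole. A call with a gripper value outside its range is refused whole. The fingers move at their own pace and stop on an object; "squeeze" is the grip in N (left out, the last holds). Time passes only in rows, so rows that do not move let the fingers close. It gives the time, the measured TCP pose, the force and the opening at its end, in the units of the state.
- env.observe(): the state, without advancing time (a new reading comes with each control period).
- cams.get_image(name): name is "scene" or "top" or "wrist"; returns (picture, depth): 480x640x3 uint8, red, green, blue; 480x640 float32, m along the optical axis (not along the pixel's ray), 0 where there is no reading.
- cams.camera_info(name): a dict with "fx", "fy", "cx", "cy" (pixels), "k1" (the pictures are not rectified: a ray, as slopes to the right and down, at radius r is drawn at 1 + k1 r^2 times it, then the intrinsics apply), "extrinsics" (4x4, takes a point from camera to world coordinates). Camera axes: x right, y down, z forward; pixel columns grow to the right and rows downward; lengths in m; the calibration is good to about 2 mm. A picture is of the moment at which its call begins: read the wrist's pose just before it. camera_info takes no time and is no camera call; for the wrist camera it gives the pose at the moment of the call.
- order.close_job(): hands the job in, once; it reports no verdict.
The state is a dict: "time_s": time; "q": joint angles; "qvel": joint speeds; "joint_efforts": joint torques, N m; "position": TCP position; "tool_rot": TCP orientation; "ft_force": force on the tool from outside, world axes, zero at the start; "wrist_torque": the same for the moment, N m; "grip_width": finger opening in m.
Only numpy, scipy, OpenCV 4.12 (cv2) and the standard library are available. Lean on these libraries where they do the work, as an engineer would, in place of code of your own. Each camera call takes 0.05 s, during which the arm holds its last target. There are 200 camera calls.

## Working session

There is one attempt and no reset: what is moved stays moved. The work goes in short steps, Python scripts to look and compute and a tool call to move; the robot and the scene stay as the last step left them, time stands still between calls to the robot, and variables do not carry over. Pictures are saved under pics/ and viewed, about 8 in all and at most 12, crops included, and the job is handed in when it is done.

Besides the shell and the picture viewer there is one more tool, called after ">>>" by a JSON object that holds its "fn" and its "kwargs". step_arm: Moves the arm, as the interface text tells. Scaled input: -1 to 1 covers 0.04 m each way for a shift and 0.08 rad each way for a turn. Its arguments: {"type":"object","properties":{"steps":{"type":"array"},"squeeze":{"type":"number"}},"required":["steps"]}

```bash
mkdir -p pics; ls
python3 - <<'E'
from rig import env,cams,order
import cv2,numpy as np
np.set_printoptions(precision=4,suppress=True)
s=env.observe();print(s['time_s'],s['position'],s['tool_rot'],s['grip_width'])
for n in ['top','scene']:
    im,d=cams.get_image(n);cv2.imwrite(f'pics/{n}0.png',im[:,:,::-1]);np.savez(f'pics/{n}0.npz',im=im,d=d)
    i=cams.camera_info(n);print(n,i)
E
```

```text
pics
0.0 [0.2225 0.5027 0.2497] [[ 0.4048  0.9144 -0.0009]
 [ 0.9144 -0.4048 -0.0012]
 [-0.0015 -0.0003 -1.    ]] 0.08573709486448164
top {'fx': 554.0852540215071, 'fy': 554.0852540215071, 'cx': 325.64515721760705, 'cy': 238.48887796206563, 'k1': -0.1003207168628613, 'extrinsics': array([[-0.011 , -0.9943,  0.1061,  0.4352],
       [-0.9997,  0.013 ,  0.0186,  0.0248],
       [-0.0198, -0.1059, -0.9942,  0.9857],
       [ 0.    ,  0.    ,  0.    ,  1.    ]])}
scene {'fx': 482.5592919389128, 'fy': 482.5592919389128, 'cx': 320.80589163136744, 'cy': 241.1621373801511, 'k1': 0.04211208947829616, 'extrinsics': array([[ 0.7996,  0.3797, -0.4653,  0.8521],
       [ 0.6002, -0.5327,  0.5967, -0.3815],
       [-0.0213, -0.7563, -0.6538,  0.5736],
       [ 0.    ,  0.    ,  0.    ,  1.    ]])}
```

View pics/top0.png

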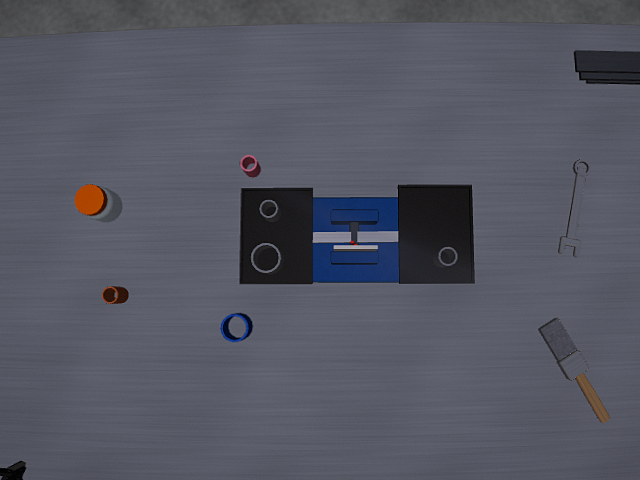

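View pics/scene0.png

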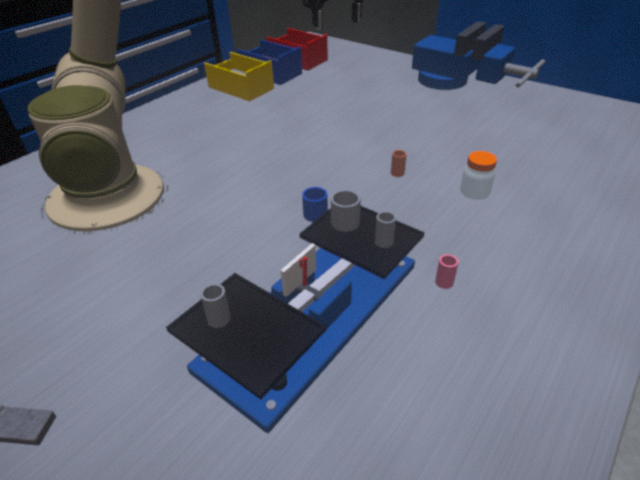

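The left pan (world +y) is down: it holds the wide tube at px (265,258) and a narrow tube at (269,209). The raised pan holds a narrow tube at (447,256). The scene view agrees. So the narrow tube at (269,209) must go to the -y pan, at the free far end.

```bash
cat > h.py <<'E'
import cv2,numpy as np
np.set_printoptions(precision=4,suppress=True)
def ray(i,uv):
    x,y=(uv[0]-i['cx'])/i['fx'],(uv[1]-i['cy'])/i['fy']
    xd=np.array([x,y]);p=xd.copy()
    for _ in range(20): p=xd/(1+i['k1']*(p@p))
    E=i['extrinsics'];return E[:3,3],E[:3,:3]@np.array([p[0],p[1],1])
def onplane(i,uv,z):
    o,d=ray(i,uv);return o+d*(z-o[2])/d[2]
def pans(i,im):
    m=((im.max(2)<60)).astype(np.uint8)
    out=[]
    for c in cv2.findContours(m,cv2.RETR_EXTERNAL,cv2.CHAIN_APPROX_NONE)[0]:
        if cv2.contourArea(c)>4000: out.append(cv2.minAreaRect(c))
    return out
def tubes(i,im,box):
    u0,v0,u1,v1=box;g=im[v0:v1,u0:u1].astype(int)
    m=((g.max(2)>75)).astype(np.uint8);r=[]
    for c in cv2.findContours(m,cv2.RETR_EXTERNAL,cv2.CHAIN_APPROX_NONE)[0]:
        if cv2.contourArea(c)>100: r.append((cv2.boundingRect(c),np.array(cv2.minEnclosingCircle(c)[0])+[u0,v0],cv2.minEnclosingCircle(c)[1]))
    return r
E
python3 - <<'E'
from h import *
from rig import cams
i=cams.camera_info('top');f=np.load('pics/top0.npz');im,d=f['im'],f['d']
for p in pans(i,im):
    left=p[0][0]<350; z=.078 if left else .102
    b=cv2.boxPoints(p);print('pan',p,[onplane(i,q,z)[:2] for q in b],onplane(i,p[0],z))
    o,dr=ray(i,b[0]); 
for box,z in [((244,192,310,280),.123),((402,190,468,280),.147)]:
    for bb,c,r in tubes(i,im,box):
        P=onplane(i,c,z);print('tube',bb,c,r,P,'diam',2*r/i['fx']*(.986-z))
        x,y=map(int,c);dd=d[y-16:y+17,x-16:x+17];o,dr=ray(i,c);print('min depth z',o[2]+dr[2]*dd[dd>0].min())
    u0,v0,u1,v1=box;print('floor z',np.median([ (lambda o,dr:o[2]+dr[2]*d[v,u])(*ray(i,(u,v))) for v in range(235,238) for u in range(u0+5,u1-5,4)]))
c=np.hstack([cv2.resize(im[180:290,235:320],None,fx=4,fy=4),cv2.resize(im[180:290,395:480],None,fx=4,fy=4)])
cv2.imwrite('pics/crop.png',c[:,:,::-1])
E
```

```text
pan ((276.0, 235.5), (95.0, 72.0), 90.0) [array([0.619 , 0.1843]), array([0.617 , 0.0636]), array([0.4591, 0.0649]), array([0.4603, 0.1834])] [0.5381 0.1238 0.078 ]
pan ((436.0, 234.0), (98.0, 76.0), 90.0) [array([ 0.6151, -0.077 ]), array([ 0.6138, -0.2009]), array([ 0.455 , -0.1945]), array([ 0.4568, -0.073 ])] [ 0.5344 -0.136   0.102 ]
tube (7, 51, 30, 30) [265.3287 257.4094] 14.991964340209961 [0.4987 0.1357 0.123 ] diam 0.04670063002650851
min depth z 0.12889720895649293
tube (15, 8, 19, 18) [268.226  208.1986] 9.228265762329102 [0.5766 0.1312 0.123 ] diam 0.028746454792247144
min depth z 0.12676506908275476
floor z 0.07297680955330133
tube (36, 57, 19, 19) [447.5306 255.9184] 9.591894149780273 [ 0.4957 -0.1443  0.147 ] diam 0.02904823448469999
min depth z 0.1501498495310989
floor z 0.09622035450351485
```

>>> {"fn": "step_arm", "kwargs": {"steps": [{"xyz": [0,0,0],"turn": [0,0,-0.84],"gripper": 0.35},{"xyz": [0,0,0],"turn": [0,0,-0.84],"gripper": 0.35},{"xyz": [0,0,0],"turn": [0,0,-0.84],"gripper": 0.35},{"xyz": [0,0,0],"turn": [0,0,-0.84],"gripper": 0.35},{"xyz": [0,0,0],"turn": [0,0,-0.84],"gripper": 0.35},{"xyz": [0,0,0],"turn": [0,0,-0.84],"gripper": 0.35}]}}

```text
time_s: 0.6
position: [0.2226, 0.5028, 0.2499]
tool_rot: [[0.01, 1.0, -0.001], [1.0, -0.01, -0.001], [-0.001, -0.001, -1.0]]
ft_force: [0.1, 0.1, 1.0]
grip_width: 0.0574
```

>>> {"fn": "step_arm", "kwargs": {"steps": [{"xyz": [-0.58,0.55,0],"turn": [0,0,0],"gripper": 0.35},{"xyz": [-0.58,0.55,0],"turn": [0,0,0],"gripper": 0.35},{"xyz": [-0.58,0.55,0],"turn": [0,0,0],"gripper": 0.35},{"xyz": [-0.58,0.55,0],"turn": [0,0,0],"gripper": 0.35},{"xyz": [-0.58,0.55,0],"turn": [0,0,0],"gripper": 0.35},{"xyz": [-0.58,0.55,0],"turn": [0,0,0],"gripper": 0.35},{"xyz": [-0.58,0.55,0],"turn": [0,0,0],"gripper": 0.35},{"xyz": [-0.58,0.55,0],"turn": [0,0,0],"gripper": 0.35},{"xyz": [-0.58,0.55,0],"turn": [0,0,0],"gripper": 0.35},{"xyz": [-0.58,0.55,0],"turn": [0,0,0],"gripper": 0.35},{"xyz": [-0.58,0.55,0],"turn": [0,0,0],"gripper": 0.35},{"xyz": [-0.58,0.55,0],"turn": [0,0,0],"gripper": 0.35},{"xyz": [-0.58,0.55,0],"turn": [0,0,0],"gripper": 0.35},{"xyz": [-0.58,0.55,0],"turn": [0,0,0],"gripper": 0.35},{"xyz": [-0.58,0.55,0],"turn": [0,0,0],"gripper": 0.35},{"xyz": [-0.58,0.55,0],"turn": [0,0,0],"gripper": 0.35},{"xyz": [0,0,0],"turn": [0,0,0],"gripper": 0.35},{"xyz": [0,0,0],"turn": [0,0,0],"gripper": 0.35}]}}

```text
time_s: 2.1
position: [0.5701, 0.1258, 0.2494]
tool_rot: [[0.016, 1.0, -0.002], [1.0, -0.016, 0.0], [0.0, -0.002, -1.0]]
ft_force: [0.4, 0.1, 0.2]
grip_width: 0.0575
```

Run:
```python
from h import *
from rig import cams,env
s=env.observe();print(s['time_s'],s['position'],s['tool_rot'],s['grip_width'],s['q'])
i=cams.camera_info('wrist');im,d=cams.get_image('wrist');cv2.imwrite('pics/w1.png',im[:,:,::-1]);print(i)
np.savez('pics/w1.npz',im=im,d=d)
# predicted pixel of tube top centre
E=np.linalg.inv(i['extrinsics'])
for P in [(.5766,.1312,.123),(.4987,.1357,.123)]:
    p=E[:3,:3]@np.array(P)+E[:3,3];x=p[:2]/p[2];x=x*(1+i['k1']*x@x);print(x*i['fx']+[i['cx'],i['cy']],p[2])
```

```text
2.1 [0.5701 0.1258 0.2494] [[ 0.0159  0.9999 -0.0015]
 [ 0.9999 -0.0159  0.0001]
 [ 0.     -0.0015 -1.    ]] 0.05754910396266101 [  0.8328  25.311   68.7722   0.0044  86.0041 -88.2563]
{'fx': 426.23199556885066, 'fy': 426.23199556885066, 'cx': 311.88652670689305, 'cy': 237.137546384416, 'k1': -0.047518288996074715, 'extrinsics': array([[ 0.0159,  0.965 ,  0.2616,  0.5032],
       [ 0.9999, -0.015 , -0.0055,  0.1263],
       [-0.0014,  0.2617, -0.9651,  0.3727],
       [ 0.    ,  0.    ,  0.    ,  1.    ]])}
[322.46   245.9631] 0.2602071989261851
[329.0819 113.4835] 0.2397998312422
```

View pics/w1.png

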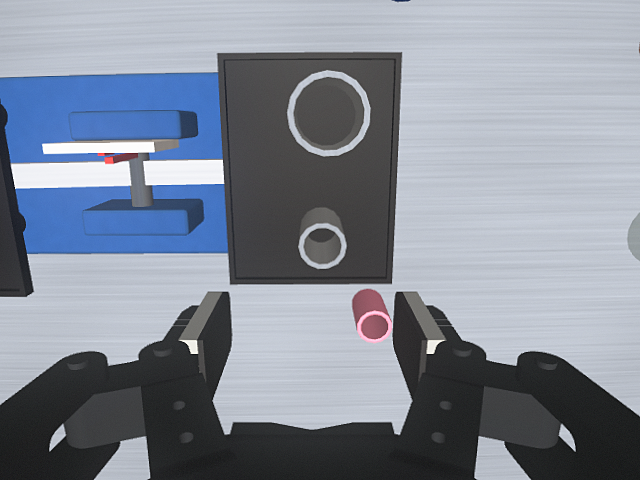

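The wrist view shows the narrow tube's top ring at (323,246), where the top-camera estimate predicted (322.5,246). The estimate holds, so I'm descending and gripping.

>>> {"fn": "step_arm", "kwargs": {"steps": [{"xyz": [0.13,0.17,0],"turn": [0,0,0],"gripper": 0.35},{"xyz": [0,0,0.5],"turn": [0,0,0],"gripper": 0.35},{"xyz": [0,0,0.5],"turn": [0,0,0],"gripper": 0.35},{"xyz": [0,0,0.5],"turn": [0,0,0],"gripper": 0.35},{"xyz": [0,0,0.5],"turn": [0,0,0],"gripper": 0.35},{"xyz": [0,0,0.5],"turn": [0,0,0],"gripper": 0.35},{"xyz": [0,0,0.5],"turn": [0,0,0],"gripper": 0.35},{"xyz": [0,0,0.4],"turn": [0,0,0],"gripper": 0.35},{"xyz": [0,0,0.3],"turn": [0,0,0],"gripper": 0.35},{"xyz": [0,0,0],"turn": [0,0,0],"gripper": 0.35},{"xyz": [0,0,0],"turn": [0,0,0],"gripper": 0.35}]}}

```text
time_s: 3.07
position: [0.5762, 0.1331, 0.1024]
tool_rot: [[0.012, 1.0, -0.001], [1.0, -0.012, 0.0], [0.0, -0.001, -1.0]]
ft_force: [-0.2, 0.5, 0.5]
grip_width: 0.0575
```

>>> {"fn": "step_arm", "kwargs": {"steps": [{"xyz": [0,0,0],"turn": [0,0,0],"gripper": 0.0},{"xyz": [0,0,0],"turn": [0,0,0],"gripper": -0.2},{"xyz": [0,0,0],"turn": [0,0,0],"gripper": -0.3},{"xyz": [0,0,0],"turn": [0,0,0],"gripper": -0.4},{"xyz": [0,0,0],"turn": [0,0,0],"gripper": -1},{"xyz": [0,0,0],"turn": [0,0,0],"gripper": -1},{"xyz": [0,0,0],"turn": [0,0,0],"gripper": -1},{"xyz": [0,0,0],"turn": [0,0,0],"gripper": -1},{"xyz": [0,0,0],"turn": [0,0,0],"gripper": -1}], "squeeze": 30}}

```text
time_s: 3.82
position: [0.5769, 0.1323, 0.1035]
tool_rot: [[0.014, 1.0, 0.002], [1.0, -0.014, 0.001], [0.001, 0.002, -1.0]]
ft_force: [-0.4, 1.4, 5.9]
grip_width: 0.0298
```

>>> {"fn": "step_arm", "kwargs": {"steps": [{"xyz": [0,0,-0.1],"turn": [0,0,0],"gripper": -1},{"xyz": [0,0,-0.3],"turn": [0,0,0],"gripper": -1},{"xyz": [0,0,-0.4],"turn": [0,0,0],"gripper": -1},{"xyz": [0,0,-0.5],"turn": [0,0,0],"gripper": -1},{"xyz": [0,0,-0.5],"turn": [0,0,0],"gripper": -1},{"xyz": [0,0,-0.3],"turn": [0,0,0],"gripper": -1},{"xyz": [0,0,0],"turn": [0,0,0],"gripper": -1},{"xyz": [0,0,0],"turn": [0,0,0],"gripper": -1}]}}

```text
time_s: 4.48
position: [0.5764, 0.132, 0.1864]
tool_rot: [[0.014, 1.0, 0.0], [1.0, -0.014, -0.0], [-0.0, 0.0, -1.0]]
ft_force: [-0.0, -0.1, -0.7]
grip_width: 0.03
```

>>> {"fn": "step_arm", "kwargs": {"steps": [{"xyz": [-0.3,0,0],"turn": [0,0,0],"gripper": -1},{"xyz": [-0.5,0,0],"turn": [0,0,0],"gripper": -1},{"xyz": [-0.5,0,0],"turn": [0,0,0],"gripper": -1},{"xyz": [-0.5,0,0],"turn": [0,0,0],"gripper": -1},{"xyz": [-0.5,0,0],"turn": [0,0,0],"gripper": -1},{"xyz": [-0.5,0,0],"turn": [0,0,0],"gripper": -1},{"xyz": [-0.5,0,0],"turn": [0,0,0],"gripper": -1},{"xyz": [-0.5,0,0],"turn": [0,0,0],"gripper": -1},{"xyz": [-0.5,0,0],"turn": [0,0,0],"gripper": -1},{"xyz": [-0.5,0,0],"turn": [0,0,0],"gripper": -1},{"xyz": [-0.5,0,0],"turn": [0,0,0],"gripper": -1},{"xyz": [-0.5,0,0],"turn": [0,0,0],"gripper": -1},{"xyz": [-0.5,0,0],"turn": [0,0,0],"gripper": -1},{"xyz": [-0.4,0,0],"turn": [0,0,0],"gripper": -1},{"xyz": [0,0,0],"turn": [0,0,0],"gripper": -1},{"xyz": [0,0,0],"turn": [0,0,0],"gripper": -1},{"xyz": [0,0,0],"turn": [0,0,0],"gripper": -1}]}}

```text
time_s: 5.9
position: [0.5723, -0.1357, 0.1855]
tool_rot: [[0.014, 1.0, -0.001], [1.0, -0.014, 0.001], [0.001, -0.002, -1.0]]
ft_force: [1.0, -0.1, -1.6]
grip_width: 0.0297
```

Run:
```python
from h import *
from rig import cams,env
s=env.observe();print(s['time_s'],s['position'],s['grip_width'],s['ft_force'])
i=cams.camera_info('wrist');im,d=cams.get_image('wrist');cv2.imwrite('pics/w2.png',im[:,:,::-1])
print('tube in grip: see picture; floor z', [(lambda o,dr:o[2]+dr[2]*d[v,u])(*ray(i,(u,v))) for u,v in [(320,150),(260,150),(380,120)]])
im,_=cams.get_image('scene');cv2.imwrite('pics/s2.png',im[:,:,::-1])
```

```text
5.9 [ 0.5723 -0.1357  0.1855] 0.029651140234509245 [ 1.0292 -0.0971 -1.6222]
tube in grip: see picture; floor z [np.float64(0.09625300532971495), np.float64(0.09617254645346249), np.float64(0.09602210484451035)]
```

View pics/w2.png

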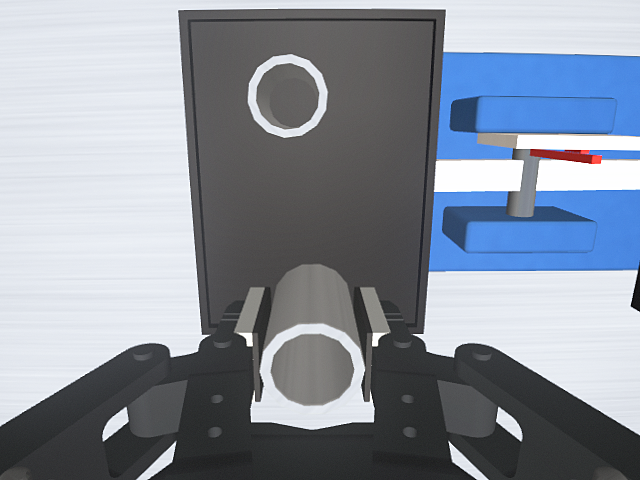

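View pics/s2.png

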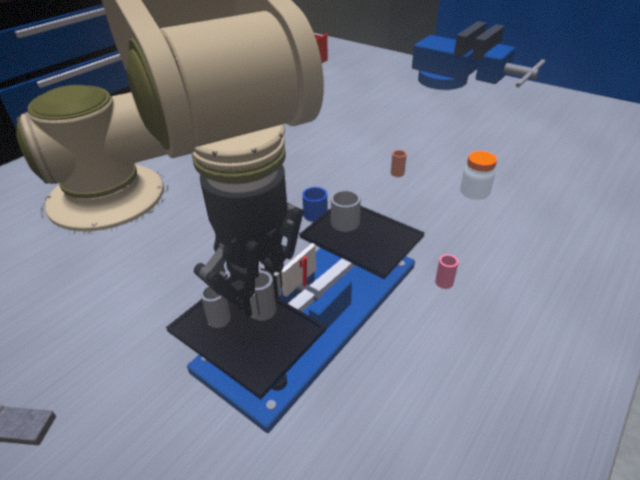

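The tube is held upright (its top at about (312,368) in the wrist view) over the free end of the raised pan. The other narrow tube is at (288,95). I'm lowering it to the level-floor height.

>>> {"fn": "step_arm", "kwargs": {"steps": [{"xyz": [0,0,0.3],"turn": [0,0,0],"gripper": -1},{"xyz": [0,0,0.4],"turn": [0,0,0],"gripper": -1},{"xyz": [0,0,0.4],"turn": [0,0,0],"gripper": -1},{"xyz": [0,0,0.2],"turn": [0,0,0],"gripper": -1},{"xyz": [0,0,0.1],"turn": [0,0,0],"gripper": -1},{"xyz": [0,0,0.1],"turn": [0,0,0],"gripper": -1},{"xyz": [0,0,0.05],"turn": [0,0,0],"gripper": -1},{"xyz": [0,0,0.05],"turn": [0,0,0],"gripper": -1},{"xyz": [0,0,0.05],"turn": [0,0,0],"gripper": -1},{"xyz": [0,0,0.05],"turn": [0,0,0],"gripper": -1},{"xyz": [0,0,0],"turn": [0,0,0],"gripper": -1},{"xyz": [0,0,0],"turn": [0,0,0],"gripper": -1},{"xyz": [0,0,0],"turn": [0,0,0],"gripper": -1},{"xyz": [0,0,0],"turn": [0,0,0],"gripper": -1},{"xyz": [0,0,0],"turn": [0,0,0],"gripper": -1},{"xyz": [0,0,0],"turn": [0,0,0],"gripper": -1}]}}

```text
time_s: 7.33
position: [0.5728, -0.1359, 0.1184]
tool_rot: [[0.014, 1.0, 0.0], [1.0, -0.014, -0.0], [-0.0, 0.0, -1.0]]
ft_force: [0.5, 0.0, -0.6]
grip_width: 0.0298
```

Run:
```python
from h import *
from rig import cams,env
s=env.observe();print(s['time_s'],s['position'],s['grip_width'],s['ft_force'])
i=cams.camera_info('wrist');im,d=cams.get_image('wrist');cv2.imwrite('pics/w3.png',im[:,:,::-1])
print([(lambda o,dr:o[2]+dr[2]*d[v,u])(*ray(i,(u,v))) for u,v in [(320,200),(350,120),(350,160)]])
```

```text
7.3333 [ 0.5728 -0.1359  0.1184] 0.029834033146538364 [ 0.4863  0.0074 -0.5714]
[np.float64(0.0880423599807838), np.float64(0.08767596318111251), np.float64(0.08659848779488294)]
```

View pics/w3.png

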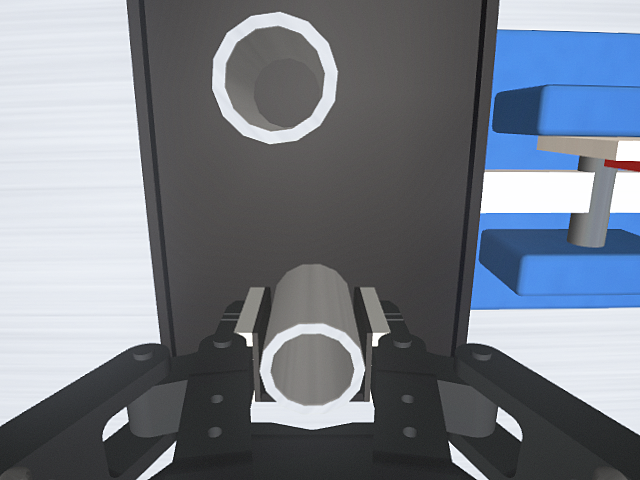

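The tube stands on the pan and has pressed it down to about 88 mm. I'll lower it the last 2-3 mm, then release.

>>> {"fn": "step_arm", "kwargs": {"steps": [{"xyz": [0,0,0.07],"turn": [0,0,0],"gripper": -1},{"xyz": [0,0,0],"turn": [0,0,0],"gripper": -1},{"xyz": [0,0,0],"turn": [0,0,0],"gripper": -1},{"xyz": [0,0,0],"turn": [0,0,0],"gripper": -0.2},{"xyz": [0,0,0],"turn": [0,0,0],"gripper": -0.1},{"xyz": [0,0,0],"turn": [0,0,0],"gripper": 0},{"xyz": [0,0,0],"turn": [0,0,0],"gripper": 0.1},{"xyz": [0,0,0],"turn": [0,0,0],"gripper": 0.2},{"xyz": [0,0,0],"turn": [0,0,0],"gripper": 0.3},{"xyz": [0,0,0],"turn": [0,0,0],"gripper": 0.3},{"xyz": [0,0,0],"turn": [0,0,0],"gripper": 0.3}]}}

```text
time_s: 8.3
position: [0.5728, -0.1359, 0.1155]
tool_rot: [[0.014, 1.0, -0.0], [1.0, -0.014, -0.0], [-0.0, -0.0, -1.0]]
ft_force: [-0.0, 1.1, 0.3]
grip_width: 0.0556
```

>>> {"fn": "step_arm", "kwargs": {"steps": [{"xyz": [0,0,-0.2],"turn": [0,0,0],"gripper": 0.3},{"xyz": [0,0,-0.4],"turn": [0,0,0],"gripper": 0.3},{"xyz": [0,0,-0.5],"turn": [0,0,0],"gripper": 0.3},{"xyz": [0,0,-0.5],"turn": [0,0,0],"gripper": 0.3},{"xyz": [0,0,-0.5],"turn": [0,0,0],"gripper": 0.3},{"xyz": [0,0,-0.5],"turn": [0,0,0],"gripper": 0.3},{"xyz": [0,0,-0.5],"turn": [0,0,0],"gripper": 0.3},{"xyz": [0,0,-0.5],"turn": [0,0,0],"gripper": 0.3},{"xyz": [0,-0.5,-0.3],"turn": [0,0,0],"gripper": 0.3},{"xyz": [0,-0.6,0],"turn": [0,0,0],"gripper": 0.3},{"xyz": [0,-0.6,0],"turn": [0,0,0],"gripper": 0.3},{"xyz": [0,-0.6,0],"turn": [0,0,0],"gripper": 0.3},{"xyz": [0,-0.6,0],"turn": [0,0,0],"gripper": 0.3},{"xyz": [0,-0.6,0],"turn": [0,0,0],"gripper": 0.3},{"xyz": [0,-0.5,0],"turn": [0,0,0],"gripper": 0.3},{"xyz": [0,0,0],"turn": [0,0,0],"gripper": 0.3},{"xyz": [0,0,0],"turn": [0,0,0],"gripper": 0.3},{"xyz": [0,0,0],"turn": [0,0,0],"gripper": 0.3},{"xyz": [0,0,0],"turn": [0,0,0],"gripper": 0.3},{"xyz": [0,0,0],"turn": [0,0,0],"gripper": 0.3}]}}

```text
time_s: 9.97
position: [0.4134, -0.1338, 0.2715]
tool_rot: [[0.013, 1.0, -0.0], [1.0, -0.013, 0.0], [0.0, -0.0, -1.0]]
ft_force: [0.6, -0.0, 0.0]
grip_width: 0.0557
```

Run:
```python
from h import *
from rig import cams,env
s=env.observe();print(s['time_s'],s['position'],s['ft_force'])
i=cams.camera_info('top');im,d=cams.get_image('top');sc,_=cams.get_image('scene')
cv2.imwrite('pics/t4.png',im[:,:,::-1]);cv2.imwrite('pics/s4.png',sc[:,:,::-1])
for us,v in [((250,300),235),((410,460),235)]:
    print('floor z',np.median([(lambda o,dr:o[2]+dr[2]*d[w,u])(*ray(i,(u,w))) for w in (v-3,v,v+3) for u in range(us[0],us[1],3)]))
for box in [(244,192,310,280),(402,190,468,280)]:
    for bb,c,r in tubes(i,im,box): print(bb,c,r,onplane(i,c,.135))
```

```text
9.9667 [ 0.4134 -0.1338  0.2715] [ 0.5687 -0.0404  0.009 ]
floor z 0.08525156839446091
floor z 0.08482053267290612
(6, 50, 30, 31) [264.44   256.9882] 15.277441024780273 [0.4985 0.1355 0.135 ]
(35, 58, 19, 18) [446.2438 256.4212] 9.43018627166748 [ 0.4958 -0.1447  0.135 ]
(29, 9, 18, 18) [439.5 207.5] 9.300638198852539 [ 0.5721 -0.1368  0.135 ]
```

View pics/s4.png

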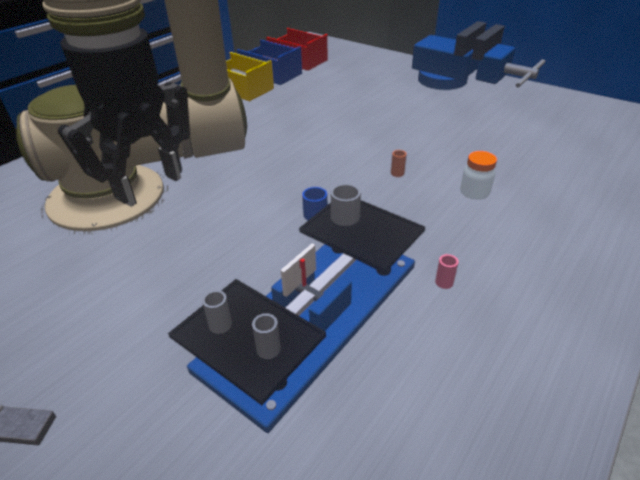

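View pics/t4.png

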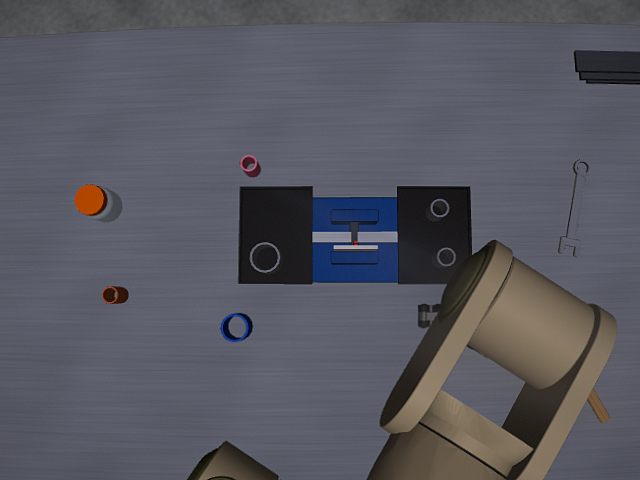

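Both pans are level: wide tube alone at (265,257), the two narrow tubes upright at (440,208) and (446,256), and the arm is clear. I'll wait a second, check again, then hand in.

>>> {"fn": "step_arm", "kwargs": {"steps": [{"xyz": [0,0,0],"turn": [0,0,0],"gripper": 0.3},{"xyz": [0,0,0],"turn": [0,0,0],"gripper": 0.3},{"xyz": [0,0,0],"turn": [0,0,0],"gripper": 0.3},{"xyz": [0,0,0],"turn": [0,0,0],"gripper": 0.3},{"xyz": [0,0,0],"turn": [0,0,0],"gripper": 0.3},{"xyz": [0,0,0],"turn": [0,0,0],"gripper": 0.3},{"xyz": [0,0,0],"turn": [0,0,0],"gripper": 0.3},{"xyz": [0,0,0],"turn": [0,0,0],"gripper": 0.3},{"xyz": [0,0,0],"turn": [0,0,0],"gripper": 0.3},{"xyz": [0,0,0],"turn": [0,0,0],"gripper": 0.3},{"xyz": [0,0,0],"turn": [0,0,0],"gripper": 0.3},{"xyz": [0,0,0],"turn": [0,0,0],"gripper": 0.3}]}}

```text
time_s: 11.07
position: [0.4128, -0.1338, 0.2715]
tool_rot: [[0.014, 1.0, 0.0], [1.0, -0.014, -0.0], [-0.0, 0.0, -1.0]]
ft_force: [0.3, 0.1, 0.7]
grip_width: 0.0554
```

Run:
```python
from h import *
from rig import cams,env,order
i=cams.camera_info('top');im,d=cams.get_image('top')
z=[np.median([(lambda o,dr:o[2]+dr[2]*d[w,u])(*ray(i,(u,w))) for w in (232,235,238) for u in range(a,b,3)]) for a,b in ((250,300),(410,460))]
print(z)
if abs(z[0]-z[1])<.0015: print('closing',order.close_job())
```

```text
[np.float64(0.08519853720036608), np.float64(0.08460459237014684)]
the job is handed in; nothing more can be done
closing None
```

The balance is level and the job is handed in. I moved the narrow tube that stood beside the wide tube across to the raised pan, next to its twin. I pressed that pan down to level height before letting go.

- **Beam:** the last check, a second after the arm was clear, put the pan floors at 85.2 mm and 84.6 mm. Level is 85 mm, and the 0.6 mm difference is within camera accuracy.
- **Tubes:** after the release, the scene and top views showed all three steel tubes upright in the pans and the look-alikes untouched.
- **Limits:** the clock stood at about 11 s of the 42 s allowed, and the largest wrist force I read between moves was about 6 N. No check failed or disagreed.

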